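Find the full ballast pot and load the swept pan

ROBOT

A 6-joint arm with a two-finger parallel gripper is mounted at the origin on the work surface. World frame = base frame: x ahead of the robot, y to its left, z up, the work surface at z = 0. Lengths are in m, angles in rad, forces in N, time in s.
With the tool pointing down it reaches from about 0.3 to 0.825 m from the base axis. Payload 5.4 kg.
Tool frame: the origin (TCP) lies at the very end of the fingers, on their centre line; the grasp point (between the pads) lies 19 mm behind it; z points along the fingers, y is the line along which they close (so a half turn about z gives the same grasp; the last joint's range is limited). The gripper opens to 92 mm and grips with 3 to 60 N. Pads are 20 mm wide; open, the fingers measure 128 mm over their backs; the gripper's body (75 mm by 189 mm) begins 69 mm behind the grasp point.
Start: joints at [1.041, 0.158, 1.597, -0, 1.386, -0.21], TCP at [0.181, 0.546, 0.215] pointing down, gripper open.
Joint ranges: [-2.91, 2.91], [-0.94, 2.29], [0.18, 2.7], [-1.29, 4.43], [0.17, 2.64], [-3, 3]. Speed limits (rad/s): [2.57, 2.57, 3.14, 3.14, 3.14, 3.14].

INTERFACE

Orientations are given as a rotation vector (axis times angle).
In Python, from workcell import bot gives the robot as it stands. Calls block until the motion is done:
- bot.goto(position, orientation): joint-space move of the TCP to a pose.
- bot.line_to(position, rot=None, max_speed=0.15): straight line of the TCP; rot=None keeps the orientation; max_speed is the mean speed in m/s.
- bot.set_joints(angles): joint-space move.
- bot.set_gripper(opening, newtons=None): opening from 0.0 (shut) to 1.0 (fully open); newtons is the grip in N (None keeps the last); returns when the fingers have stopped.
- bot.hold(seconds).
- bot.inverse_kinematics(position, orientation): joint angles nearest the present ones, or None.
- bot.read_camera(name): name is "side" or "top" or "wrist"; returns a dict with "pixels" (400x640x3 uint8, blue, green, red), "fx", "fy", "cx", "cy" (pixels), "R" (3x3) and "t" (3): a world point X has camera coordinates R X + t. Camera axes: x right, y down, z forward; pixel columns grow to the right and rows downward; lengths in m; the calibration is good to about 2 mm. The wrist camera is an equidistant fisheye: a pixel r from the principal point sees the ray r / f radians off the axis. A picture is of the moment at which its call begins. There is no depth.
A pose or a line that the arm cannot do raises bot.MotionError and nothing moves.
- bot.job_done(): hands the job in; it is judged then, once.
Readings, each from a call of its own:
- bot.current_clock(): time.
- bot.current_joints(): joint angles.
- bot.current_joint_vel(): joint speeds.
- bot.current_effort(): joint torques, N m.
- bot.current_ee_pos(): TCP position.
- bot.current_tool_rot(): TCP orientation.
- bot.current_contact_force(): force on the tool from outside, world axes, zero at the start.
- bot.current_ft_torque(): the same for the moment, N m.
- bot.current_opening(): opening from 0.0 (shut) to 1.0 (fully open).
- bot.current_grip_force(): force on a finger pad.
Only numpy, scipy, OpenCV 4.12 (cv2) and the standard library are available. Lean on these libraries where they do the work, as an engineer would, in place of code of your own. Each camera call takes 0.05 s, during which the arm holds its last target. There are 200 camera calls.

TASK

Holding the scraper, sweep all the loose chips off the sprung pan into the catch tray at its end (no fingers on the chips) and put the scraper down on the bench. Then feel by weight which of the three look-alike pots is the full one and set it gently, upright, in the middle of the pan so that the pan sinks to its stop, leaving the two lighter pots standing on the bench. Keep the pots upright, do not drop them, and leave the post, jar and micrometer stage where they are.

Things in the scene. Friction and masses are not known exactly. Their poses are not given: they have to be found in the camera images.
- stand: fixed aluminium ballast stand; origin in the centre of the underside of its base plate, 134 mm (its x) by 256 mm (its y) by 12 mm. Sprung pan at its -y end, catch tray at its +y end. Fences 10 mm thick, inner faces at x = -52 and +52 mm, tops 48 mm above the bench, flank the pan from y = -120 to +12 mm; the pan's -y and +y ends are open
- tray (a point): centre of the inner floor of the steel catch tray, 15 mm above the bench, at x = 0, y = +67 mm of the stand; open at the top, inside 114 mm (stand x) by 109 mm (stand y), outer walls to 36 mm above the bench, the wall next to the pan to 24 mm (below the pan)
- pan_top (a point): centre of the upper face of the pan, a flat steel plate 102 mm (stand x) by 132 mm (stand y), at x = 0, y = -54 mm of the stand; its face is 40 mm above the bench when up
- pan (a joint): how far the sprung pan has sunk, in m: 0 up, 0.008 down on its stop. Its spring is preloaded: it does not move under an emptier pot, and sinks to the stop under the full one (3.4 N starts it, 4.1 N holds it down)
- scraper: black plastic scraper block, 0.12 kg, standing on its blade: blade 88 mm (its x) by 12 mm (its y), 32 mm tall, with a grip block 44 mm (x) by 22 mm (y) on top from 30 to 64 mm height; origin in the centre of the blade's underside, z up
- chip_1: loose white ceramic chip, 16 x 12 x 7 mm, 10 g, lying on the pan at the start; origin in the centre of its underside
- chip_2: loose white ceramic chip, 16 x 12 x 7 mm, 10 g, lying on the pan at the start; origin in the centre of its underside
- chip_3: loose white ceramic chip, 16 x 12 x 7 mm, 10 g, lying on the pan at the start; origin in the centre of its underside
- chip_4: loose white ceramic chip, 16 x 12 x 7 mm, 10 g, lying on the pan at the start; origin in the centre of its underside
- pot_a: closed round plain aluminium ballast pot, 48 mm diameter, 54 mm tall (small disc on the lid to 57 mm); origin in the centre of its underside, z up. All three look alike; in each episode one of the three, never known by name or place, is full (0.52 to 0.64 kg) and the other two are empty or nearly so (0.20 to 0.30 kg)
- pot_b: closed round plain aluminium ballast pot, 48 mm diameter, 54 mm tall (small disc on the lid to 57 mm); origin in the centre of its underside, z up. All three look alike; in each episode one of the three, never known by name or place, is full (0.52 to 0.64 kg) and the other two are empty or nearly so (0.20 to 0.30 kg)
- pot_c: closed round plain aluminium ballast pot, 48 mm diameter, 54 mm tall (small disc on the lid to 57 mm); origin in the centre of its underside, z up. All three look alike; in each episode one of the three, never known by name or place, is full (0.52 to 0.64 kg) and the other two are empty or nearly so (0.20 to 0.30 kg)
- post: bystander: white square post 28 mm wide and 93 mm tall on a foot 44 x 44 x 8 mm, loose, standing among the pots; origin in the centre of its underside
- jar: bystander: small amber jar, 40 mm diameter, 45 mm tall, loose; origin in the centre of its underside
- microstage: bystander: black block-shaped micrometer stage, 36 x 36 x 37 mm, spindle sticking out 16 mm at its +y side, loose; origin in the centre of its underside
Mind the look-alikes: they are no part of the job. Leave any turquoise look-alike of the pot_b alone.

How it is judged:
By the outcome, as a careful person would: the job done as asked, in the order asked, and still so for the second after the job is handed in, with the robot touching nothing.
It also fails if it takes over 72 s, if anything falls off the work surface, if the arm or the gripper's body presses on something with over 40 N, if the wrist force passes 120 N, or if a joint passes its speed limit or range.

## Working session

There is one attempt and no reset: what is moved stays moved. The work goes in short steps, each a Python script; the robot and the scene stay as the last script left them, time stands still between calls to the robot, and variables do not carry over. Pictures are saved under pics/ and viewed, at most 10 in all, crops included, and the job is handed in when it is done.

```bash
mkdir -p pics; ls; python3 - <<'E'
from workcell import bot
import cv2,numpy as np
for n in("top","side"):
    c=bot.read_camera(n); cv2.imwrite(f"pics/{n}0.png",c["pixels"]); print(n,c["fx"],c["fy"],c["cx"],c["cy"],np.round(c["R"],4).tolist(),np.round(c["t"],4).tolist())
print(bot.current_clock(),bot.current_tool_rot(),bot.current_contact_force())
E
```

```text
pics
top 437.50633087779164 437.50633087779164 311.19763649864814 197.24021267609757 [[-0.0145, -0.9998, -0.0129], [-0.9964, 0.0155, -0.0836], [0.0838, 0.0117, -0.9964]] [0.0268, 0.5382, 1.0678]
side 472.4615303013773 472.4615303013773 324.4586783479108 200.29086692885926 [[0.9297, -0.3679, -0.0167], [-0.2513, -0.6005, -0.7591], [0.2693, 0.71, -0.6507]] [-0.5062, 0.205, 1.0417]
0.1 [-5.00113755e-01 -3.10094167e+00  2.30606141e-03] [-0.57318359 -0.15352495  1.04805451]
```

View pics/top0.png

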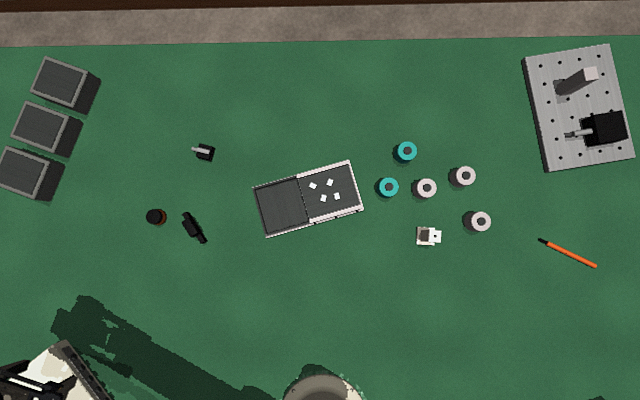

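View pics/side0.png

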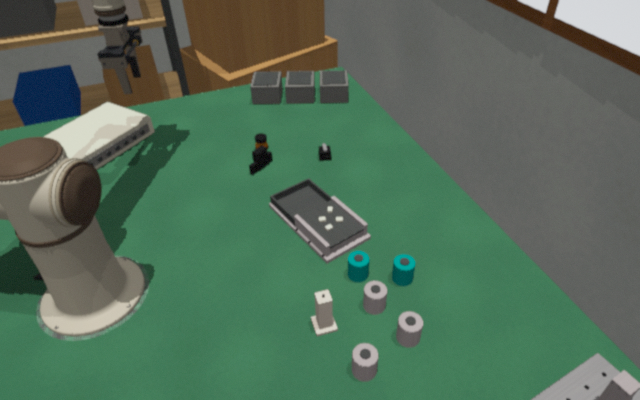

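The top view shows the scraper, a black bar, at (194,227), the jar at (156,217) and the micrometer stage with its spindle at (204,152). The stand has its tray on the left (~(282,207)) and its pan on the right (~(330,190)), with four chips. The grey pots are at (426,188), (465,176) and (480,221), and the post is at (428,236). The turquoise look-alikes at (407,151) and (388,187) are to be left alone. The black things that could pass for the scraper are the bar at (194,227), the stage at (204,152) and the jar lid at (156,217). The long bar fits, and I'll check it in a crop.

```bash
cat > h.py <<'E'
from workcell import bot
import cv2,numpy as np
from scipy.spatial.transform import Rotation as Ro
def ray(c,u,v,z):
    R=np.array(c["R"]);t=np.array(c["t"]);o=-R.T@t
    d=R.T@np.array([(u-c["cx"])/c["fx"],(v-c["cy"])/c["fy"],1])
    return o+d*(z-o[2])/d[2]
def proj(c,X):
    p=np.array(c["R"])@np.array(X)+np.array(c["t"]);return c["fx"]*p[0]/p[2]+c["cx"],c["fy"]*p[1]/p[2]+c["cy"]
def down(a):
    "tool down, tool y (closing line) along world angle a"
    y=np.array([np.cos(a),np.sin(a),0]);z=np.array([0,0,-1.])
    return Ro.from_matrix(np.c_[np.cross(y,z),y,z]).as_rotvec()
def blobs(m,lo,hi):
    n,l,s,ce=cv2.connectedComponentsWithStats(m.astype(np.uint8))
    return [(ce[i],s[i,4],np.argwhere(l==i)[:,::-1].astype(np.float32)) for i in range(1,n) if lo<s[i,4]<hi]
E
python3 - <<'E'
from h import *
for n in("top","side"):
    c=bot.read_camera(n);im=c["pixels"];hsv=cv2.cvtColor(im,cv2.COLOR_BGR2HSV);H,S,V=[hsv[...,i].astype(int) for i in range(3)]
    sub=(slice(120,260),slice(130,510)) if n=="top" else (slice(120,390),slice(230,440))
    roi=np.zeros(V.shape,bool);roi[sub]=1
    print(n)
    for nm,m,lo,hi in(("black",(V<45),40,3000),("bright",(V>120)&(S<60),20,6000),("teal",(H>80)&(H<100)&(S>150),50,2000),("nongreen",~((H>50)&(H<95)&(S>80)),60,9000)):
        for ce,a,p in blobs(m&roi,lo,hi):
            r=cv2.minAreaRect(p);print(nm,np.round(ce,1),a,"rect",np.round(r[0],1),np.round(r[1],1),round(r[2],1),"z0",np.round(ray(c,*ce,0.0),3)[:2])
    if n=="top": cv2.imwrite("pics/crop1.png",cv2.resize(im[125:265,135:505],None,fx=2.16,fy=2.16,interpolation=cv2.INTER_CUBIC))
E
```

```text
top
black [205.7 152.9] 175 rect [204.9 152.1] [16.7 14.8] 14.0 z0 [0.659 0.289]
black [396.5 154.2] 73 rect [396.8 154.4] [18.   9.1] 68.2 z0 [ 0.647 -0.201]
black [275.8 183.2] 63 rect [275.6 183.3] [ 2.5 44. ] 72.8 z0 [0.578 0.109]
black [378.9 188.8] 59 rect [379.8 188.8] [20.5 10.6] 72.5 z0 [ 0.559 -0.154]
black [154.1 216.1] 204 rect [154.  216.5] [15. 16.] 90.0 z0 [0.498 0.42 ]
black [192.8 227.4] 355 rect [192.7 228.3] [36.3 12.8] 58.0 z0 [0.468 0.321]
bright [200.4 149.9] 66 rect [199.9 149.7] [18.2  3.9] 14.0 z0 [0.667 0.303]
bright [328.4 197.8] 823 rect [307.3 198.1] [ 53.6 102.8] 73.9 z0 [ 0.538 -0.025]
bright [465.6 175. ] 246 rect [465.5 175. ] [18. 19.] 90.0 z0 [ 0.591 -0.375]
bright [329.5 181.9] 41 rect [329.6 181.8] [5.4 7.2] 26.6 z0 [ 0.579 -0.028]
bright [426.5 187.2] 256 rect [426.5 187.5] [19. 19.] 90.0 z0 [ 0.562 -0.274]
bright [312.3 185. ] 38 rect [312.2 185.1] [6.7 5.4] 26.6 z0 [0.572 0.016]
bright [336.3 195.4] 39 rect [336.3 195.4] [6.6 5.4] 71.6 z0 [ 0.544 -0.045]
bright [323.  197.6] 41 rect [323.1 197.6] [5.7 6.6] 18.4 z0 [ 0.539 -0.011]
bright [480.7 
[... 2570 characters left out ...]
] 584 rect [403.4 269.5] [22.4 31.8] 5.2 z0 [ 0.658 -0.199]
nongreen [424. 135.] 1081 rect [427.7 131.2] [63.6 31.8] 45.0 z0 [0.992 0.272]
nongreen [260.1 152.8] 455 rect [261.6 153.9] [18.4 39.2] 11.3 z0 [0.484 0.38 ]
nongreen [324.3 151.4] 148 rect [324.5 151. ] [11. 16.] 0.0 z0 [0.667 0.311]
nongreen [320.1 219.5] 4742 rect [320.5 216.5] [100.4  58. ] 45.0 z0 [0.545 0.032]
nongreen [374.5 296.7] 742 rect [375. 297.] [34. 24.] 90.0 z0 [ 0.565 -0.242]
nongreen [323.4 313.4] 911 rect [321.9 312.2] [45.2 25.6] 79.0 z0 [ 0.447 -0.241]
nongreen [409.  328.5] 844 rect [409.2 328.7] [26.3 37.2] 9.5 z0 [ 0.594 -0.341]
nongreen [364.3 361.4] 923 rect [364.4 361.5] [26.7 39.3] 4.4 z0 [ 0.479 -0.373]
```

View pics/crop1.png

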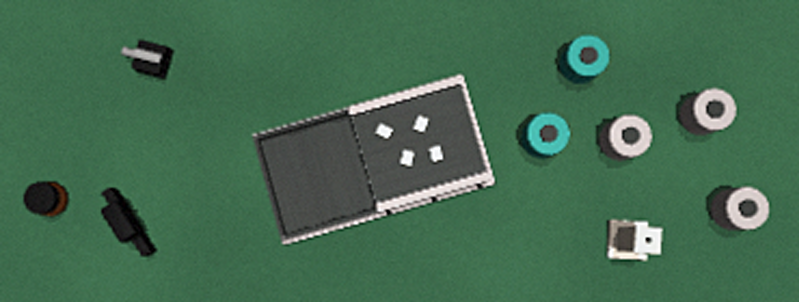

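The crop confirms the scraper: a grip block on a long blade at crop (128,220). The jar at (45,198) and the stage with its spindle at (152,60) are clearly different things. The three grey pots are at crop (628,136), (712,110) and (747,208). The stand's fences are bright bars on both sides of the pan.

```bash
cat >> h.py <<'E'
def wray(c,u,v,z):
    R=np.array(c["R"]);t=np.array(c["t"]);o=-R.T@t
    a=np.array([(u-c["cx"])/c["fx"],(v-c["cy"])/c["fy"]]);r=np.hypot(*a)+1e-9
    d=R.T@np.r_[a/r*np.sin(r),np.cos(r)]
    return o+d*(z-o[2])/d[2]
def wproj(c,X):
    p=np.array(c["R"])@np.array(X)+np.array(c["t"]);q=np.hypot(p[0],p[1]);th=np.arctan2(q,p[2])
    return c["fx"]*th*p[0]/q+c["cx"],c["fy"]*th*p[1]/q+c["cy"]
E
python3 - <<'E'
from h import *
c=bot.read_camera("top");im=c["pixels"];hsv=cv2.cvtColor(im,cv2.COLOR_BGR2HSV);H,S,V=[hsv[...,i].astype(int) for i in range(3)]
print("cam",-np.array(c["R"]).T@c["t"])
br=(V>120)&(S<60);br[:120]=0;br[260:]=0;br[:,:245]=0;br[:,375:]=0
px=np.argwhere(br)[:,::-1]
P=np.array([ray(c,*p,.048)[:2] for p in px])
yaw=np.radians(15.3);ctr=ray(c,307.3,198.1,.03)[:2]
for k in range(4):
    ex=np.array([np.cos(yaw),np.sin(yaw)]);ey=np.array([-ex[1],ex[0]])
    Q=(P-ctr)@np.c_[ex,ey]
    s=[Q[(abs(Q[:,0]-sg*.057)<.009)&(Q[:,1]>-.11)&(Q[:,1]<.0)] for sg in(-1,1)]
    f=[np.polyfit(q[:,1],q[:,0],1) for q in s]
    yaw-=np.mean([a[0] for a in f]); ctr=ctr+ex*np.mean([np.polyval(a,0) for a in f])
    print(np.degrees(yaw),ctr,[len(q) for q in s],f)
ex=np.array([np.cos(yaw),np.sin(yaw)]);ey=np.array([-ex[1],ex[0]])
Q=(P-ctr)@np.c_[ex,ey]
for sg in(-1,1):
    q=Q[abs(Q[:,0]-sg*.057)<.004];print("fence y",np.percentile(q[:,1],[0,1,5,50,95,99,100]))
# y from ends of base plate (z=.012 at -y end) and tray rim (z=.036, +y end)
ng=~((H>50)&(H<95)&(S>80));l=blobs(ng,5000,7000)[0][2]
for z in(.012,.036):
    q=(np.array([ray(c,*p,z)[:2] for p in l])-ctr)@np.c_[ex,ey];m=abs(q[:,0])<.045
    print(z,q[m,1].min(),q[m,1].max())
for u,v in((329.5,181.9),(312.3,185),(336.3,195.4),(323,197.6)):
    print("chip",np.round((ray(c,u,v,.047)[:2]-ctr)@np.c_[ex,ey],3))
for u,v in((465.6,175),(426.5,187.2),(480.7,220.7)): print("pot",np.round(ray(c,u,v,.054)[:2],4))
for u,v in((404.7,152.2),(386.6,187.4)): print("teal",np.round(ray(c,u,v,.04)[:2],4))
print("post top",ray(c,435,237,.093),"jar",ray(c,154,216.3,.045))
s=bot.read_camera("side")
A=[];b=[]
for cc,u,v in((c,192.8,227.6),(s,260,159.2)):
    R=np.array(cc["R"]);o=-R.T@cc["t"];d=ray(cc,u,v,0)-o;d/=np.linalg.norm(d);M=np.eye(3)-np.outer(d,d);A.append(M);b.append(M@o)
x=np.linalg.lstsq(np.vstack(A),np.hstack(b),rcond=None);print("scraper",x[0],x[1])
bot.set_gripper(.75,30)
p=[x[0][0],x[0][1],.2];bot.goto(p,down(np.radians(123-180)));w=bot.read_camera("wrist");print(bot.current_joints(),w["fx"],w["cx"],w["cy"],bot.current_clock())
cv2.imwrite("pics/w1.png",w["pixels"]);print(wproj(w,x[0]))
E
```

```text
cam [0.4471922  0.00595257 1.10929915]
15.396785967031404 [0.53648735 0.02843309] [279, 204] [array([-0.00191823, -0.0575755 ]), array([-0.00146024,  0.05862959])]
15.342686717654326 [0.53664555 0.02847665] [271, 203] [array([ 0.00025592, -0.05782494]), array([0.0016325 , 0.05815311])]
15.392286154822477 [0.53665343 0.02847881] [268, 204] [array([-0.00100827, -0.05792164]), array([-0.00072308,  0.05793798])]
15.343513366182405 [0.53668845 0.02848845] [268, 203] [array([ 0.0001477 , -0.05790825]), array([0.00155479, 0.05798089])]
fence y [-0.12442576 -0.12352875 -0.11789948 -0.05639524  0.00520228  0.0109631
  0.01222249]
fence y [-0.12406379 -0.12265079 -0.11631277 -0.04897375  0.04877021  0.10211907
  0.11988948]
0.012 -0.12904424787764968 0.12883165217164164
0.036 -0.1261791880151916 0.12605648019515225
chip [ 0.021 -0.063]
chip [ 0.025 -0.021]
chip [-0.016 -0.07 ]
chip [-0.012 -0.037]
pot [ 0.5841 -0.3561]
pot [ 0.5559 -0.2607]
pot [ 0.4732 -0.3873]
teal [ 0.645  -0.2138]
teal [ 0.5584 -0.1667]
post top [ 0.43624532 -0.26617354  0.093     ] jar [0.49595729 0.40327444 0.045     ]
scraper [0.46735686 0.31364656 0.02474634] [8.27523207e-10]
[3.77749867e-01 1.38140069e-01 1.64868372e+00 2.87372758e-04
 1.35471467e+00 1.37060953e+00] 309.70691628693146 320.7505391925908 195.2128079021681 2.275
(np.float64(322.81653369573553), np.float64(179.70909533476367))
```

View pics/w1.png

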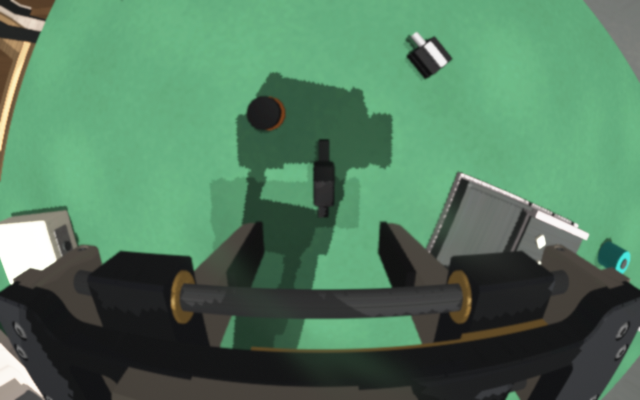

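The wrist view shows the scraper from (323,140) to (324,217), with its grip block at about (324,184). It lies in line with the fingers, and the jar at (265,113) is clear of them. I'll refine from the blade ends and then grasp.

```bash
python3 - <<'E'
from h import *
w=bot.read_camera("wrist");g=cv2.cvtColor(w["pixels"],cv2.COLOR_BGR2GRAY)
b=[x for x in blobs((g[120:235,295:350]<55),150,4000)]
for ce,a,p in b: print(ce+[295,120],a,p.min(0)+[295,120],p.max(0)+[295,120])
e1=wray(w,323,140,.032);e2=wray(w,324.5,217,.030);gr=wray(w,324,184,.064)
print(e1,e2,gr,np.linalg.norm(e1-e2),np.degrees(np.arctan2(*(e1-e2)[1::-1])))
print((e1+e2)/2)
E
```

```text
[324.58427715 183.44303797] 1501 [312. 139.] [339. 225.]
[0.50562718 0.3387266  0.032     ] [0.43240976 0.28869595 0.03      ] [0.47076369 0.31493811 0.064     ] 0.08870093603895765 34.34542570347947
[0.46901847 0.31371128 0.031     ]
```

```bash
cat >> h.py <<'E'
YAW=np.radians(15.35);C=np.array([.5367,.0285]);EX=np.array([np.cos(YAW),np.sin(YAW)]);EY=np.array([-EX[1],EX[0]])
def st(x,y,z): return [*(C+x*EX+y*EY),z]
E
python3 - <<'E'
from h import *
s=np.array([.4692,.3139]);r=down(np.radians(-55.7))
bot.goto([*s,.09],r);bot.line_to([*s,.030],max_speed=.1)
bot.set_gripper(0,30);print("open",bot.current_opening(),bot.current_grip_force())
z0=bot.current_ee_pos();print(z0,bot.current_contact_force())
bot.line_to([*s,.15]);print(bot.current_contact_force())
r2=down(YAW-np.pi/2)
bot.goto(st(0,-.105,.15),r2)
bot.line_to(st(0,-.105,.030+.0415),max_speed=.1)
print(bot.current_ee_pos(),bot.current_contact_force(),bot.current_clock())
t=bot.read_camera("top");cv2.imwrite("pics/t2.png",cv2.resize(t["pixels"][140:255,240:380],None,fx=4,fy=4,interpolation=cv2.INTER_CUBIC))
E
```

```text
open 0.23890447211222546 29.989981949329376
[0.46921875 0.31388953 0.03001784] [0.99852529 0.35019061 0.41185719]
[-1.1108822  -0.2587668  -2.41897205]
[ 0.56521098 -0.07295756  0.0722402 ] [ 0.3817628  -0.55001574 -1.65567246] 7.7167
```

View pics/t2.png

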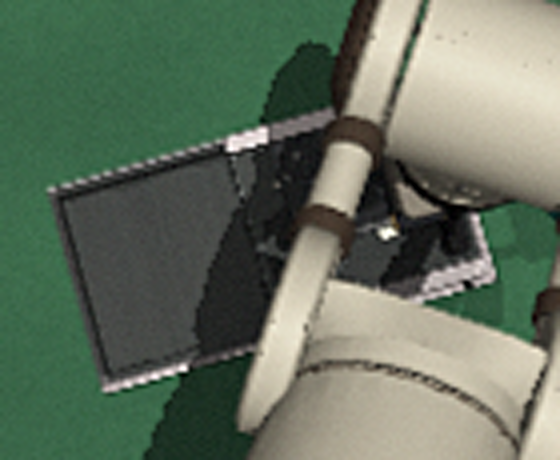

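The arm hides most of the pan, with one chip still visible at (388,231). The blade is in at the -y end and the force reading shows only the scraper's weight, so I'll sweep.

```bash
python3 - <<'E'
from h import *
for y in(-.06,-.02,.024):
    bot.line_to(st(0,y,.0708),max_speed=.07);print(bot.current_ee_pos(),bot.current_contact_force())
bot.line_to(st(0,.024,.15))
s=[.4692,.3139];r=down(np.radians(-55.7))
bot.goto([*s,.12],r);t=bot.read_camera("top")
cv2.imwrite("pics/t3.png",cv2.resize(t["pixels"][140:255,240:380],None,fx=4,fy=4,interpolation=cv2.INTER_CUBIC))
print(bot.current_clock())
E
```

```text
[ 0.55269605 -0.02939317  0.07087702] [ 0.28882616 -0.18251692 -1.1142401 ]
[0.54205021 0.00930928 0.07085649] [ 0.21489632 -0.01201611 -1.64286716]
[0.53042666 0.05165999 0.07085617] [ 0.28044823 -0.08357542 -1.36728191]
11.8333
```

View pics/t3.png

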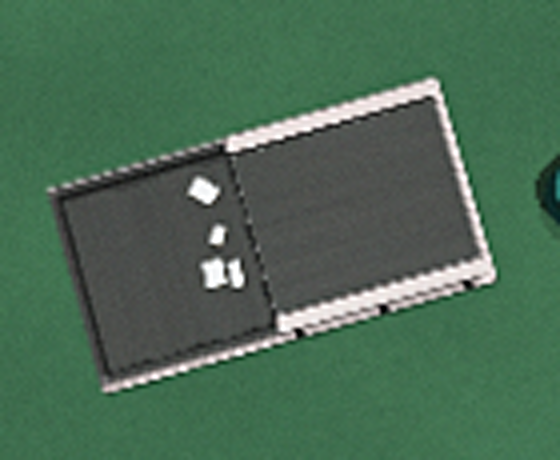

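All four chips lie in the tray, at (204,190), (218,235), (213,274) and (236,273), and the pan is clear. Next I'll put the scraper down and weigh the pots.

```bash
cat >> h.py <<'E'
def fz(n=12):
    v=[]
    for _ in range(n): bot.hold(.03);v.append(bot.current_contact_force()[2])
    return np.mean(v),np.std(v)
E
python3 - <<'E'
from h import *
s=[.4692,.3139]
bot.line_to([*s,.045]);bot.line_to([*s,.0302],max_speed=.05)
print("down",bot.current_ee_pos(),bot.current_contact_force())
bot.set_gripper(.75,40);bot.line_to([*s,.16],max_speed=.2)
r=down(np.radians(-30))
for n,p in(("B",[.5559,-.2607]),("A",[.5841,-.3561]),("C",[.4732,-.3873])):
    bot.goto([*p,.15],r);b=fz()
    bot.line_to([*p,.020],max_speed=.12);f0=bot.current_contact_force()
    bot.set_gripper(0,40);op=bot.current_opening();z=bot.current_ee_pos()[2]
    bot.line_to([*p,.055],max_speed=.06);bot.hold(.2);m=fz()
    print(n,"base",b,"lift",m,"kg",(b[0]-m[0])/9.81,"open mm",op*92,f0,bot.current_clock())
    if op<.45: print("no grasp?");break
    if b[0]-m[0]>4.0: print("FULL",n);break
    bot.line_to([*p,z+.0003],max_speed=.04);bot.set_gripper(.72,40);bot.line_to([*p,.15],max_speed=.15)
E
```

```text
down [0.46902587 0.31387079 0.02999399] [-0.40313154 -0.18160804 -1.49619489]
B base (np.float64(-0.019043710605280113), np.float64(0.8368249586724194)) lift (np.float64(-1.8045644330728712), np.float64(0.4985245848912646)) kg 0.18201026732595219 open mm 47.77527907697025 [-1.02735487 -0.40609258 -0.28134703] 20.05
A base (np.float64(0.27643043679165813), np.float64(0.5159883816269591)) lift (np.float64(-5.399128711660416), np.float64(0.5924245574411001)) kg 0.5785483331755428 open mm 47.740512829410825 [-0.27127865 -1.3446314   0.34353358] 26.3917
FULL A
```

Pot A weighs 0.58 kg, so it is the full one.

```bash
python3 - <<'E'
from h import *
p=bot.current_ee_pos();bot.line_to([p[0],p[1],.17],max_speed=.15)
bot.goto(st(0,-.054,.17),down(YAW-np.pi/2));bot.line_to(st(0,-.054,.066),max_speed=.1)
for z in(.061,.058,.055,.0528): bot.line_to(st(0,-.054,z),max_speed=.025);print(z,bot.current_ee_pos()[2],fz(5))
bot.set_gripper(.75,40);bot.hold(.2)
bot.line_to(st(0,-.054,.17),max_speed=.12)
bot.goto([.40,.22,.25],down(YAW-np.pi/2))
t=bot.read_camera("top");s=bot.read_camera("side");cv2.imwrite("pics/s4.png",cv2.resize(s["pixels"][120:390,230:440],None,fx=2.2,fy=2.2,interpolation=cv2.INTER_CUBIC));cv2.imwrite("pics/t4.png",cv2.resize(t["pixels"][125:265,135:505],None,fx=2.16,fy=2.16,interpolation=cv2.INTER_CUBIC))
for z in(.04,.032): print(proj(t,st(0,-.054,z+.057)),proj(s,st(0,-.054,z+.057)))
print(bot.current_clock())
E
```

```text
0.061 0.06092302587673526 (np.float64(-5.395849159541763), np.float64(0.4110892763398673))
0.058 0.05848413490676602 (np.float64(-1.8087850242205874), np.float64(0.3501799084988918))
0.055 0.055006678861459365 (np.float64(-1.8541542755618063), np.float64(0.27616098679071566))
0.0528 0.05276431854926944 (np.float64(-1.2901652751282728), np.float64(0.40084870331625333))
(np.float64(328.8880726939341), np.float64(188.96299373735414)) (np.float64(330.05971718190966), np.float64(203.31692664756673))
(np.float64(328.79471367252546), np.float64(189.31288808602253)) (np.float64(330.090253545292), np.float64(205.87512184453013))
34.625
```

View pics/t4.png

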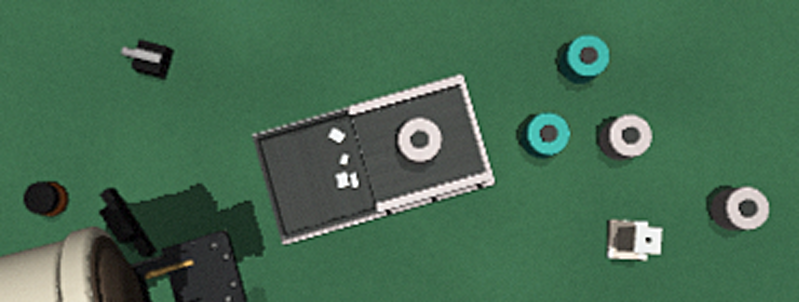

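View pics/s4.png

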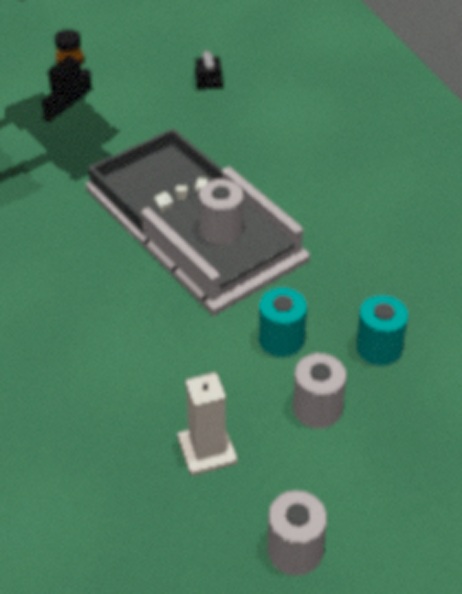

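The pot stands upright in the middle of the pan. Its lid disc is at about (330.5,207.7) in the side image, against 205.9 predicted for the pan down and 203.3 for up, so the pan is on its stop. The chips are in the tray, the scraper and two lighter pots stand on the bench, and the bystanders have not moved.

```bash
python3 -c "
from workcell import bot
print(bot.job_done())"
```

```text
the job is handed in; nothing more can be done
None
```

The job is handed in after about 35 s of the 72 s allowed: chips in the tray, scraper standing on the bench, the full pot (pot at x 0.584, y -0.356, about 0.58 kg) upright on the sunken pan, and the two other pots and the bystanders left standing; I weighed only one of those two pots, stopping once the full one was clear.

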